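# Press the wreath flowers home along the arc

## Robot

A 6-joint arm with a two-finger parallel gripper is mounted at the origin on the work surface. World frame = base frame: x ahead of the robot, y to its left, z up, the work surface at z = 0. Lengths are in m, angles in rad, forces in N, time in s.
With the tool pointing down it reaches from about 0.425 to 0.95 m from the base axis. Payload 3.5 kg.
Tool frame: the origin (TCP) lies at the very end of the fingers, on their centre line; the grasp point (between the pads) lies 19 mm behind it (grip_depth is the distance from the TCP to the grasp point, in m); x points along the fingers, z is the direction in which the jaws open and shut, and the axes are right-handed (so a half turn about x gives the same grasp; the last joint's range is limited). The gripper opens to 85 mm and grips with 20 to 120 N. Pads are 22 mm wide; open, the fingers measure 114 mm over their backs; the gripper's body (76 mm by 85 mm) begins 54 mm behind the grasp point. The pads swing forward as they close: fully open they stand 13 mm farther back than shut.
Start: joints at [-1.439, 0.286, 1.577, -0, 1.279, -0.15], TCP at [0.188, -0.648, 0.231] pointing down, gripper open.
Joint ranges: [-2.77, 2.77], [-0.9, 2.22], [0.21, 2.48], [-1.53, 4.67], [0.24, 2.81], [-2.84, 2.84]. Speed limits (rad/s): [2.79, 2.79, 3.14, 3.14, 3.14, 3.14].

## Interface

Orientations are given as a unit quaternion [x, y, z, w].
In Python, from plant import get_state, read_camera, calibration, sign_off, recognise, grip_depth gives the robot as it stands. The module is installed in compiled form; this text tells all that it offers.
- The arm moves only by the tool servo_tool, never from a script. Its argument "deltas" is a list that holds one entry, the list of rows, each a list of 4 numbers: the shift along the world's x, y, z scaled (see below), then the turn about the world's z scaled (see below). In form: [[[tx, ty, tz, spin], ...]]. A call has exactly 5 rows; each row is the pose to reach, as a shift and turn from the pose commanded when the call began; what a row does not reach only later rows make up. The controller multiplies each number of a shift by 10 cm and each number of a turn by 90 degrees. A row lasts 1/10 s, in which the tool goes at most 50 mm and 8.59 degrees, less where a joint would pass 70% of its speed; a pose out of reach is approached as far as the arm can. A call with a number of a shift or a turn outside -1 to 1 is refused whole. A call with a gripper value outside its range is refused whole. "claw" is the gripper's target within -1 to 1 (fully open at 1, half-way at 0, shut at -1), set as the call begins (left out, the last holds). The fingers move at their own pace and stop on an object; "force" is the grip in N (left out, the last holds). Time passes only in rows, so rows that repeat a pose let the fingers close, or fill a call up. It gives the time, the measured TCP pose, the force and the opening at its end, in the units of the state.
- get_state(): the state, without advancing time (a new reading comes with each control period).
- read_camera(name): name is "side" or "top" or "wrist"; returns the picture (384x512x3 uint8, blue, green, red); there is no depth.
- calibration(name): a dict with "intrinsics" (3x3 intrinsics, pixels), "R" (3x3) and "t" (3): a world point X has camera coordinates R X + t; the wrist camera has in their place "T_tool_cam" (4x4, takes a point from camera to tool coordinates, whose origin is the TCP and whose axes are the tool frame's). Camera axes: x right, y down, z forward; pixel columns grow to the right and rows downward; lengths in m; the calibration is good to about 2 mm. The wrist camera is an equidistant fisheye: a pixel r from the principal point sees the ray r / f radians off the axis. A picture is of the moment at which its call begins: read the wrist's pose just before it. calibration takes no time and is no camera call.
- sign_off(): hands the job in, once; it reports no verdict.
Trained networks look in the newest picture that a camera, given by its name, has taken for a name from the list of things; names that differ only in an ending like _2 or _b are one class to them, and where a whole thing is asked for, a point or a joint stands for the part that bears it (a point fixed in the world has none). Each returns a list of dicts, best first, with "p" (0 to 1); they miss things now and then, are a little off and sometimes report something else, mostly with a low value. They report only what shows in the picture. A call takes as long as a camera call.
- recognise(camera, query): "at" ([x, y, z] in m, in world coordinates, good to about 4 mm: the middle of the surface that is visible of it).
The state is a dict: "time": time; "qpos": joint angles; "dq": joint speeds; "joint_efforts": joint torques, N m; "eef_pos": TCP position; "tcp_rot": TCP orientation; "contact_force": force on the tool from outside, world axes, zero at the start; "wrist_torque": the same for the moment, N m; "opening": opening from 0.0 (shut) to 1.0 (fully open).
Only numpy, scipy, OpenCV 4.12 (cv2) and the standard library are available. Lean on these libraries where they do the work, as an engineer would, in place of code of your own. Each camera call takes 0.05 s, during which the arm holds its last target. There are 200 camera calls.

## Task

Six wooden flowers stand a little proud of the round wooden disc, in an arc from the largest to the smallest. Trace the arc with your fingertips from the largest flower round to the smallest, gently pressing each one down in turn until it sits flat on the disc, and keep your fingertips within a hand's breadth (about 8 cm) of the disc from the first flower until the last is home. Only press: do not pull or lift any flower, leave the spool, the pot and everything else on the table where it is, and take your hand clear when done.

Things in the scene. Friction and masses are not known exactly. Their poses are not given: they have to be found in the camera images.
- disc: fixed round wooden disc, 270 mm across, top face 18 mm above the table, turned any way. Origin: centre of its underside, z up. Six round ivory wooden flowers stand on it in an open arc of 100 mm radius about its centre, shrinking from one end to the other: flower k (1 largest, 6 smallest) is at -100 + 40(k-1) degrees from the disc's x axis, counter-clockwise from above.
- flower1_top (a point): middle of the top of the largest flower (48 mm across, petal plate 7 mm thick plus a flat 3 mm boss in the middle). It rides with the flower: 28 mm above the table when the flower is home, 33 to 36 mm at the start.
- flower2_top (a point): middle of the top of the second largest flower (43 mm across, petal plate 7 mm thick plus a flat 3 mm boss in the middle). It rides with the flower: 28 mm above the table when the flower is home, 33 to 36 mm at the start.
- flower3_top (a point): middle of the top of the third largest flower (38 mm across, petal plate 7 mm thick plus a flat 3 mm boss in the middle). It rides with the flower: 28 mm above the table when the flower is home, 33 to 36 mm at the start.
- flower4_top (a point): middle of the top of the fourth (third smallest) flower (33 mm across, petal plate 7 mm thick plus a flat 3 mm boss in the middle). It rides with the flower: 28 mm above the table when the flower is home, 33 to 36 mm at the start.
- flower5_top (a point): middle of the top of the fifth (second smallest) flower (28 mm across, petal plate 7 mm thick plus a flat 3 mm boss in the middle). It rides with the flower: 28 mm above the table when the flower is home, 33 to 36 mm at the start.
- flower6_top (a point): middle of the top of the smallest flower (23 mm across, petal plate 7 mm thick plus a flat 3 mm boss in the middle). It rides with the flower: 28 mm above the table when the flower is home, 33 to 36 mm at the start.
- flower1 (a joint): how far the largest flower is pressed down on its dowel, m: about 0 to 0.003 at the start, 0.008 fully home with its plate flat on the disc (a hard stop). It moves straight down only, needs about 3 N plus 15 N per m/s, and stays where it is left; negative means pulled up.
- flower2 (a joint): how far the second largest flower is pressed down on its dowel, m: about 0 to 0.003 at the start, 0.008 fully home with its plate flat on the disc (a hard stop). It moves straight down only, needs about 3 N plus 15 N per m/s, and stays where it is left; negative means pulled up.
- flower3 (a joint): how far the third largest flower is pressed down on its dowel, m: about 0 to 0.003 at the start, 0.008 fully home with its plate flat on the disc (a hard stop). It moves straight down only, needs about 3 N plus 15 N per m/s, and stays where it is left; negative means pulled up.
- flower4 (a joint): how far the fourth (third smallest) flower is pressed down on its dowel, m: about 0 to 0.003 at the start, 0.008 fully home with its plate flat on the disc (a hard stop). It moves straight down only, needs about 3 N plus 15 N per m/s, and stays where it is left; negative means pulled up.
- flower5 (a joint): how far the fifth (second smallest) flower is pressed down on its dowel, m: about 0 to 0.003 at the start, 0.008 fully home with its plate flat on the disc (a hard stop). It moves straight down only, needs about 3 N plus 15 N per m/s, and stays where it is left; negative means pulled up.
- flower6 (a joint): how far the smallest flower is pressed down on its dowel, m: about 0 to 0.003 at the start, 0.008 fully home with its plate flat on the disc (a hard stop). It moves straight down only, needs about 3 N plus 15 N per m/s, and stays where it is left; negative means pulled up.
- spool: turned wooden spool, 40 mm across, 42 mm tall, loose, standing near the middle of the disc. Origin: centre of its underside. To be left alone.
- pot: small terracotta pot, 40 mm across, 36 mm tall, loose, standing on the disc in the gap of the arc. Origin: centre of its underside. To be left alone.
- gluegun: black glue gun lying on the table left of the disc (as the robot sees it), about 250 x 130 mm, 36 mm high, loose. Origin: under the middle of its barrel. To be left alone.
- stemblock: wooden stem stand beyond the disc, 90 x 130 mm, 80 mm tall with two posts, loose. Origin: centre of its underside. To be left alone.
- brush: hand brush lying on the table right of the disc, loose. Origin on its underside. To be left alone.
- jar: glass jar with steel lid, 60 mm across, 70 mm tall, right of the disc, loose. Origin: centre of its underside. To be left alone.
- mug: white mug, 80 mm across, 90 mm tall, left of the disc, loose. Origin: centre of its underside. To be left alone.

How it is judged:
By the outcome, as a careful person would: the job done as asked, in the order asked, and still so for the second after the job is handed in, with the robot touching nothing.
It also fails if it takes over 53 s, if anything falls off the work surface, if the arm or the gripper's body presses on something with over 40 N, if the wrist force passes 120 N, or if a joint passes its speed limit or range.

## Working session

There is one attempt and no reset: what is moved stays moved. The work goes in short steps, Python scripts to look and compute and a tool call to move; the robot and the scene stay as the last step left them, time stands still between calls to the robot, and variables do not carry over. Pictures are saved under pics/ and viewed, about 8 in all and at most 12, crops included, and the job is handed in when it is done.

Besides the shell and the picture viewer there is one more tool, called after "Call:" by a JSON object that holds its "name" and its "arguments". servo_tool: Moves the arm, as the interface text tells. Its arguments: {"type":"object","properties":{"deltas":{"type":"array"},"claw":{"type":"number"},"force":{"type":"number"}},"required":["deltas"]}

```bash
mkdir -p pics; cat > a.py <<'E'
from plant import *
import cv2,numpy as np
s=get_state(); print(s['time'],s['eef_pos'],s['tcp_rot'],s['opening'])
for c in ['top','side']:
    cv2.imwrite(f'pics/{c}0.png',read_camera(c))
for c in ['top']:
    for q in ['disc','flower1_top','flower2_top','flower3_top','flower4_top','flower5_top','flower6_top','spool','pot']:
        r=recognise(c,q); print(c,q,[(np.round(d['at'],4).tolist(),round(d['p'],2)) for d in r[:3]])
k=calibration('top');print(k)
E
python3 a.py
```

```text
0.0 [ 0.18765503 -0.64771706  0.22994441] [ 0.42541289  0.56584276 -0.42423919  0.56468305] 1.0027976269224848
top disc [([0.5784, -0.0278, 0.0189], 0.77)]
top flower1_top [([0.63, 0.0593, 0.0303], 0.52)]
top flower2_top [([0.5638, 0.069, 0.0289], 0.57)]
top flower3_top []
top flower4_top [([0.4779, -0.028, 0.0334], 0.55)]
top flower5_top []
top flower6_top []
top spool [([0.5735, -0.0259, 0.0602], 0.73)]
top pot [([0.6723, -0.0546, 0.0328], 0.52)]
{'intrinsics': array([[380.91832286,   0.        , 254.91972971],
       [  0.        , 380.91832286, 187.89814994],
       [  0.        ,   0.        ,   1.        ]]), 'R': array([[-0.00210927, -0.99999536,  0.00219738],
       [-0.99568103,  0.00189621, -0.09282073],
       [ 0.09281614, -0.00238368, -0.99568041]]), 't': array([0.04021926, 0.61382007, 1.00727735])}
```

View images.

View pics/top0.png

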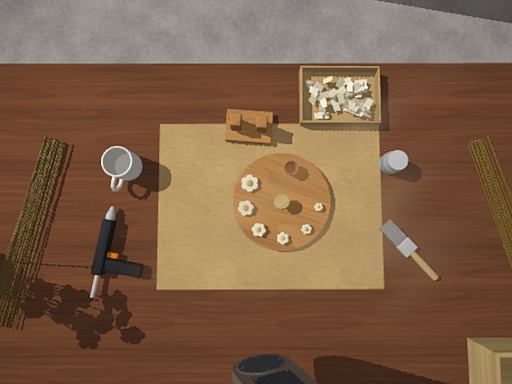

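View pics/side0.png

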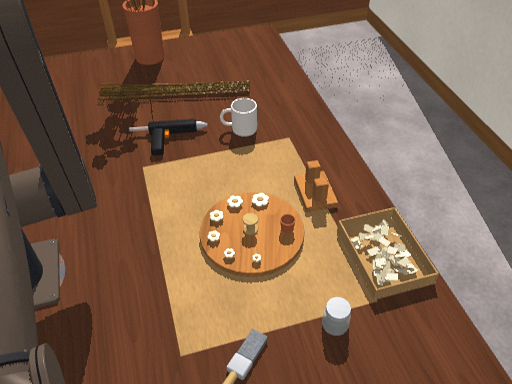

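The pictures show the disc with six ivory flowers. In the top view flower 1 is at (249,183), then (246,208), (259,230), (283,238), (306,229), and flower 6 is at (319,207). The spool is at (282,201) and the pot at (291,167), in the gap of the arc. I'll segment the flowers and fit the disc.

```bash
cat > fit.py <<'E'
from plant import *
import cv2,numpy as np
from scipy.optimize import least_squares
seeds={'top':[(249,183),(246,208),(259,230),(283,238),(306,229),(319,207)],
'side':[(260,200),(235,202),(216,216),(213,236),(229,254),(256,259)]}
obs=[];P={}
for c in seeds:
    im=cv2.imread(f'pics/{c}0.png');h=cv2.cvtColor(im,cv2.COLOR_BGR2HSV)
    m=((h[...,1]<75)&(h[...,2]>130)).astype(np.uint8)
    m=cv2.morphologyEx(m,cv2.MORPH_CLOSE,np.ones((3,3)))
    n,l,st,ce=cv2.connectedComponentsWithStats(m)
    for k,(u,v) in enumerate(seeds[c]):
        i=min(range(1,n),key=lambda i:np.hypot(*(ce[i]-(u,v)))+(1e3 if st[i][4]<12 else 0))
        print(c,k+1,ce[i].round(1),st[i][4]); obs.append((c,k,*ce[i]))
    P[c]=calibration(c)
def proj(c,X):
    q=P[c]['R']@X+P[c]['t']; q=P[c]['intrinsics']@q; return q[:2]/q[2]
def fl(p,k):
    a=p[2]+np.radians(-100+40*k); return np.array([p[0]+.1*np.cos(a),p[1]+.1*np.sin(a),.0305])
for cs in (['top'],['side'],['top','side']):
    f=lambda p:np.concatenate([proj(c,fl(p,k))-(u,v) for c,k,u,v in obs if c in cs])
    r=least_squares(f,[.578,-.028,np.radians(159)],loss='soft_l1')
    print(cs,r.x[:2].round(4),np.degrees(r.x[2]).round(2),np.abs(r.fun).max().round(2))
for k in range(6):print(k+1,fl(r.x,k).round(4))
E
python3 fit.py
```

```text
top 1 [249.3 182.8] 191
top 2 [245.2 207.5] 156
top 3 [258.2 229.5] 129
top 4 [282.3 237.8] 103
top 5 [306.1 228.5] 84
top 6 [318.1 206.5] 57
side 1 [259.8 199.1] 148
side 2 [234.5 201. ] 123
side 3 [216.1 215.2] 105
side 4 [213.5 235.6] 90
side 5 [228.9 252.8] 72
side 6 [256.5 257.4] 56
['top'] [ 0.579  -0.0329] 160.76 0.17
['side'] [ 0.5806 -0.0303] 160.69 0.51
['top', 'side'] [ 0.5798 -0.032 ] 160.73 0.78
1 [0.6287 0.0552 0.0305]
2 [0.5611 0.0663 0.0305]
3 [0.5023 0.0313 0.0305]
4 [ 0.4798 -0.0333  0.0305]
5 [ 0.504  -0.0972  0.0305]
6 [ 0.5637 -0.1307  0.0305]
```

Call:
{"name": "servo_tool", "arguments": {"deltas": [[[0.3,0.3,0,0],[0.6,0.6,0,0],[0.9,0.9,0,0],[1,1,0,0],[1,1,0,0]]], "claw": -1}}

```text
time: 1.05
eef_pos: [0.2891, -0.5473, 0.2317]
tcp_rot: [0.424, 0.566, -0.424, 0.566]
contact_force: [0.4, -0.3, 0.3]
opening: 0.146
```

Call:
{"name": "servo_tool", "arguments": {"deltas": [[[0.12,0.2,0,0],[0.23,0.4,0,0],[0.34,0.6,0,0],[0.46,0.8,0,0],[0.57,1,0,0]]]}}

```text
time: 1.55
eef_pos: [0.345, -0.4472, 0.2313]
tcp_rot: [0.425, 0.565, -0.425, 0.565]
contact_force: [0.1, 0.0, -0.4]
opening: 0.001
```

Call:
{"name": "servo_tool", "arguments": {"deltas": [[[0.12,0.2,0,0],[0.23,0.4,0,0],[0.34,0.6,0,0],[0.46,0.8,0,0],[0.57,1,0,0]]]}}

```text
time: 2.05
eef_pos: [0.4019, -0.3471, 0.2314]
tcp_rot: [0.425, 0.565, -0.425, 0.565]
contact_force: [0.1, 1.0, 1.0]
opening: 0.001
```

Call:
{"name": "servo_tool", "arguments": {"deltas": [[[0.12,0.2,0,0],[0.23,0.4,0,0],[0.34,0.6,0,0],[0.46,0.8,0,0],[0.57,1,0,0]]]}}

```text
time: 2.55
eef_pos: [0.4588, -0.2472, 0.2313]
tcp_rot: [0.425, 0.565, -0.425, 0.565]
contact_force: [-1.3, -0.3, 0.4]
opening: 0.002
```

Call:
{"name": "servo_tool", "arguments": {"deltas": [[[0.12,0.2,0,0],[0.23,0.4,0,0],[0.34,0.6,0,0],[0.46,0.8,0,0],[0.57,1,0,0]]]}}

```text
time: 3.05
eef_pos: [0.5158, -0.1473, 0.2314]
tcp_rot: [0.425, 0.565, -0.425, 0.565]
contact_force: [0.5, -0.3, 0.4]
opening: 0.002
```

Call:
{"name": "servo_tool", "arguments": {"deltas": [[[0.12,0.2,0,0],[0.23,0.4,0,0],[0.34,0.6,0,0],[0.46,0.8,0,0],[0.57,1,0,0]]]}}

```text
time: 3.55
eef_pos: [0.5728, -0.0473, 0.2313]
tcp_rot: [0.425, 0.565, -0.425, 0.565]
contact_force: [-0.1, -0.3, -0.1]
opening: 0.0
```

Call:
{"name": "servo_tool", "arguments": {"deltas": [[[0.12,0.2,-0.2,0],[0.23,0.4,-0.4,0],[0.34,0.6,-0.6,0],[0.46,0.8,-0.8,0],[0.55,1,-0.8,0]]]}}

```text
time: 4.05
eef_pos: [0.6256, 0.0527, 0.1473]
tcp_rot: [0.424, 0.567, -0.426, 0.563]
contact_force: [0.2, -0.3, 0.9]
opening: 0.001
```

Call:
{"name": "servo_tool", "arguments": {"deltas": [[[0.03,0.03,-0.25,0],[0.03,0.03,-0.5,0],[0.03,0.03,-0.75,0],[0.03,0.03,-0.95,0],[0.03,0.03,-0.95,0]]]}}

```text
time: 4.55
eef_pos: [0.6275, 0.0549, 0.0525]
tcp_rot: [0.423, 0.567, -0.426, 0.563]
contact_force: [-0.5, 0.1, -1.5]
opening: 0.003
```

```bash
python3 - <<'E'
from plant import *
import cv2,numpy as np
s=get_state();print(s['eef_pos'],s['contact_force'])
a=read_camera('side')[150:290,160:340];w=read_camera('wrist')
a=cv2.resize(a,None,fx=2,fy=2,interpolation=2)
o=np.zeros((384,512+360,3),np.uint8);o[:,:512]=w;o[:280,512:]=a
cv2.imwrite('pics/f1.png',cv2.resize(o,(800,352)))
E
```

```text
[0.62754198 0.05493798 0.05252392] [-0.46016069  0.11545194 -1.54867725]
```

View pics/f1.png

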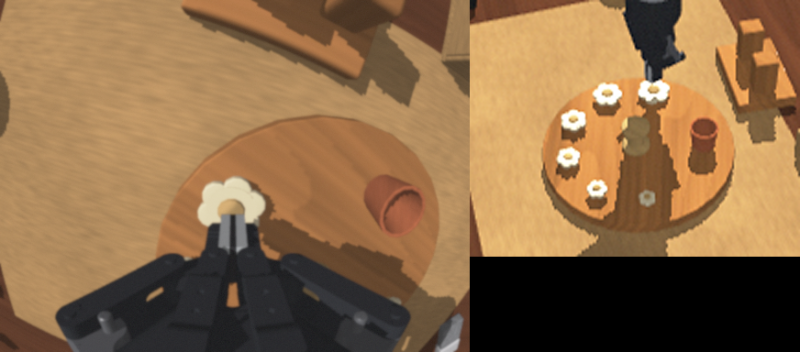

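In the wrist view the fingertips are just above flower 1's boss, at about (232,210). The side view agrees. I'll press in small steps.

Call:
{"name": "servo_tool", "arguments": {"deltas": [[[0.01,0,-0.05,0],[0.01,0,-0.1,0],[0.01,0,-0.14,0],[0.01,0,-0.18,0],[0.01,0,-0.21,0]]]}}

```text
time: 5.15
eef_pos: [0.6316, 0.0546, 0.035]
tcp_rot: [0.425, 0.565, -0.425, 0.565]
contact_force: [-0.6, 0.2, 0.2]
opening: -0.001
```

Call:
{"name": "servo_tool", "arguments": {"deltas": [[[-0.02,0,-0.02,0],[-0.02,0,-0.04,0],[-0.02,0,-0.06,0],[-0.02,0,-0.07,0],[-0.02,0,-0.07,0]]]}}

```text
time: 5.65
eef_pos: [0.6298, 0.0546, 0.0284]
tcp_rot: [0.425, 0.565, -0.425, 0.565]
contact_force: [-0.0, -0.5, 3.2]
opening: -0.001
```

Call:
{"name": "servo_tool", "arguments": {"deltas": [[[0,0,-0.01,0],[0,0,-0.02,0],[0,0,-0.02,0],[0,0,-0.02,0],[0,0,-0.02,0]]]}}

```text
time: 6.15
eef_pos: [0.6299, 0.0546, 0.028]
tcp_rot: [0.425, 0.565, -0.425, 0.565]
contact_force: [-3.9, 0.2, 9.9]
opening: 0.002
```

Call:
{"name": "servo_tool", "arguments": {"deltas": [[[0,0,0.2,0],[-0.2,0.03,0.2,0],[-0.45,0.08,0.2,0],[-0.69,0.12,0.2,0],[-0.69,0.12,0.2,0]]]}}

```text
time: 6.65
eef_pos: [0.5572, 0.0674, 0.0447]
tcp_rot: [0.424, 0.567, -0.425, 0.564]
contact_force: [0.1, -0.5, 0.6]
opening: -0.002
```

Call:
{"name": "servo_tool", "arguments": {"deltas": [[[0,0,-0.07,0],[0,0,-0.11,0],[0,0,-0.14,0],[0,0,-0.17,0],[0,0,-0.18,0]]]}}

```text
time: 7.15
eef_pos: [0.5617, 0.0665, 0.0283]
tcp_rot: [0.425, 0.565, -0.425, 0.566]
contact_force: [0.1, 0.9, 2.2]
opening: -0.001
```

Call:
{"name": "servo_tool", "arguments": {"deltas": [[[0,0,-0.01,0],[0,0,-0.02,0],[0,0,-0.02,0],[0,0,-0.02,0],[0,0,-0.02,0]]]}}

```text
time: 7.65
eef_pos: [0.5617, 0.0665, 0.0279]
tcp_rot: [0.425, 0.565, -0.425, 0.566]
contact_force: [-2.1, 0.0, 8.8]
opening: 0.003
```

Call:
{"name": "servo_tool", "arguments": {"deltas": [[[0,0,0.2,0],[-0.2,-0.12,0.2,0],[-0.4,-0.24,0.2,0],[-0.59,-0.35,0.2,0],[-0.59,-0.35,0.2,0]]]}}

```text
time: 8.15
eef_pos: [0.4991, 0.0312, 0.0451]
tcp_rot: [0.425, 0.566, -0.426, 0.564]
contact_force: [1.1, 0.5, 0.8]
opening: 0.001
```

Call:
{"name": "servo_tool", "arguments": {"deltas": [[[0,0,-0.07,0],[0,0,-0.11,0],[0,0,-0.14,0],[0,0,-0.17,0],[0,0,-0.18,0]]]}}

```text
time: 8.65
eef_pos: [0.5024, 0.0318, 0.0283]
tcp_rot: [0.425, 0.565, -0.425, 0.566]
contact_force: [-0.3, 0.2, 3.2]
opening: -0.002
```

Call:
{"name": "servo_tool", "arguments": {"deltas": [[[0,0,-0.01,0],[0,0,-0.02,0],[0,0,-0.02,0],[0,0,-0.02,0],[0,0,-0.02,0]]]}}

```text
time: 9.15
eef_pos: [0.5025, 0.0318, 0.0279]
tcp_rot: [0.425, 0.565, -0.425, 0.565]
contact_force: [-4.0, 0.3, 9.6]
opening: -0.003
```

Call:
{"name": "servo_tool", "arguments": {"deltas": [[[0,0,0.2,0],[-0.08,-0.22,0.2,0],[-0.15,-0.44,0.2,0],[-0.23,-0.65,0.2,0],[-0.23,-0.65,0.2,0]]]}}

```text
time: 9.65
eef_pos: [0.478, -0.0346, 0.0459]
tcp_rot: [0.425, 0.565, -0.426, 0.565]
contact_force: [0.5, -0.3, -0.5]
opening: -0.001
```

Call:
{"name": "servo_tool", "arguments": {"deltas": [[[0,0,-0.07,0],[0,0,-0.11,0],[0,0,-0.14,0],[0,0,-0.17,0],[0,0,-0.18,0]]]}}

```text
time: 10.15
eef_pos: [0.4787, -0.0328, 0.028]
tcp_rot: [0.425, 0.566, -0.425, 0.565]
contact_force: [-1.1, 0.3, 5.1]
opening: 0.002
```

Call:
{"name": "servo_tool", "arguments": {"deltas": [[[0,0,-0.01,0],[0,0,-0.02,0],[0,0,-0.02,0],[0,0,-0.02,0],[0,0,-0.02,0]]]}}

```text
time: 10.65
eef_pos: [0.4788, -0.0329, 0.0278]
tcp_rot: [0.425, 0.566, -0.425, 0.565]
contact_force: [-5.6, 2.5, 12.5]
opening: 0.001
```

Call:
{"name": "servo_tool", "arguments": {"deltas": [[[0,0,0.2,0],[0.08,-0.22,0.2,0],[0.16,-0.43,0.2,0],[0.25,-0.64,0.2,0],[0.25,-0.64,0.2,0]]]}}

```text
time: 11.15
eef_pos: [0.5052, -0.0992, 0.0467]
tcp_rot: [0.426, 0.564, -0.425, 0.566]
contact_force: [-0.7, 0.0, 0.3]
opening: -0.001
```

Call:
{"name": "servo_tool", "arguments": {"deltas": [[[0,0,-0.07,0],[0,0,-0.11,0],[0,0,-0.14,0],[0,0,-0.17,0],[0,0,-0.18,0]]]}}

```text
time: 11.65
eef_pos: [0.503, -0.0966, 0.0279]
tcp_rot: [0.425, 0.566, -0.425, 0.565]
contact_force: [-2.6, 1.0, 7.0]
opening: 0.0
```

Call:
{"name": "servo_tool", "arguments": {"deltas": [[[0,0,-0.01,0],[0,0,-0.02,0],[0,0,-0.02,0],[0,0,-0.02,0],[0,0,-0.02,0]]]}}

```text
time: 12.15
eef_pos: [0.5032, -0.0966, 0.0277]
tcp_rot: [0.425, 0.566, -0.425, 0.564]
contact_force: [-6.6, 2.9, 14.7]
opening: -0.0
```

Call:
{"name": "servo_tool", "arguments": {"deltas": [[[0,0,0.2,0],[0.2,-0.12,0.2,0],[0.4,-0.23,0.2,0],[0.6,-0.34,0.2,0],[0.6,-0.34,0.2,0]]]}}

```text
time: 12.65
eef_pos: [0.5661, -0.1326, 0.0468]
tcp_rot: [0.425, 0.564, -0.425, 0.566]
contact_force: [0.4, -0.0, 0.5]
opening: -0.0
```

Call:
{"name": "servo_tool", "arguments": {"deltas": [[[0,0,-0.07,0],[0,0,-0.11,0],[0,0,-0.14,0],[0,0,-0.17,0],[0,0,-0.18,0]]]}}

```text
time: 13.15
eef_pos: [0.5628, -0.1308, 0.0279]
tcp_rot: [0.425, 0.566, -0.425, 0.565]
contact_force: [-2.7, 2.0, 6.0]
opening: 0.001
```

Call:
{"name": "servo_tool", "arguments": {"deltas": [[[0,0,-0.01,0],[0,0,-0.02,0],[0,0,-0.02,0],[0,0,-0.02,0],[0,0,-0.02,0]]]}}

```text
time: 13.65
eef_pos: [0.563, -0.1308, 0.0277]
tcp_rot: [0.424, 0.566, -0.425, 0.564]
contact_force: [-6.3, 2.0, 11.0]
opening: -0.001
```

Call:
{"name": "servo_tool", "arguments": {"deltas": [[[0,0,0.2,0],[0,0,0.4,0],[0,0,0.6,0],[0,0,0.8,0],[0,0,1,0]]]}}

```text
time: 14.15
eef_pos: [0.5634, -0.1312, 0.1266]
tcp_rot: [0.425, 0.565, -0.425, 0.565]
contact_force: [0.2, -0.5, 0.2]
opening: -0.003
```

Call:
{"name": "servo_tool", "arguments": {"deltas": [[[0,-0.1,0.3,0],[-0.1,-0.3,0.6,0],[-0.2,-0.5,0.9,0],[-0.3,-0.8,1,0],[-0.4,-1,1,0]]]}}

```text
time: 14.65
eef_pos: [0.5244, -0.2334, 0.2291]
tcp_rot: [0.425, 0.563, -0.425, 0.567]
contact_force: [-0.2, 0.1, -0.0]
opening: -0.003
```

Call:
{"name": "servo_tool", "arguments": {"deltas": [[[-0.1,-0.2,0,0],[-0.2,-0.4,0,0],[-0.3,-0.7,0,0],[-0.4,-1,0,0],[-0.4,-1,0,0]]]}}

```text
time: 15.15
eef_pos: [0.4824, -0.3342, 0.2258]
tcp_rot: [0.425, 0.564, -0.426, 0.565]
contact_force: [0.7, 0.1, -0.6]
opening: 0.004
```

Call:
{"name": "servo_tool", "arguments": {"deltas": [[[-0.1,-0.2,0,0],[-0.2,-0.4,0,0],[-0.3,-0.7,0,0],[-0.4,-1,0,0],[-0.4,-1,0,0]]]}}

```text
time: 15.65
eef_pos: [0.4427, -0.4336, 0.2258]
tcp_rot: [0.425, 0.565, -0.426, 0.565]
contact_force: [0.2, -0.4, -0.1]
opening: -0.005
```

Call:
{"name": "servo_tool", "arguments": {"deltas": [[[-0.1,-0.2,0,0],[-0.2,-0.4,0,0],[-0.3,-0.7,0,0],[-0.4,-1,0,0],[-0.4,-1,0,0]]]}}

```text
time: 16.15
eef_pos: [0.4029, -0.5331, 0.2257]
tcp_rot: [0.425, 0.565, -0.426, 0.565]
contact_force: [-0.6, -0.7, -0.5]
opening: 0.001
```

```bash
python3 - <<'E'
from plant import *
import cv2,numpy as np
s=get_state();print(s['time'],s['eef_pos'],s['contact_force'])
t=read_camera('top');a=read_camera('side')
cv2.imwrite('pics/top1.png',t);cv2.imwrite('pics/side1.png',a)
b=cv2.imread('pics/side0.png')
f=lambda i:cv2.resize(i[170:290,180:330],(396,317))
o=np.hstack([f(b),f(a)]);t0=cv2.imread('pics/top0.png')
g=lambda i:cv2.resize(i[90:300,90:450],(396,231))
cv2.imwrite('pics/cmp.png',np.vstack([o,np.hstack([g(t0),g(t)])]))
E
```

```text
16.15 [ 0.40289699 -0.53306827  0.22570988] [-0.56372418 -0.71118089 -0.53989902]
```

View pics/cmp.png

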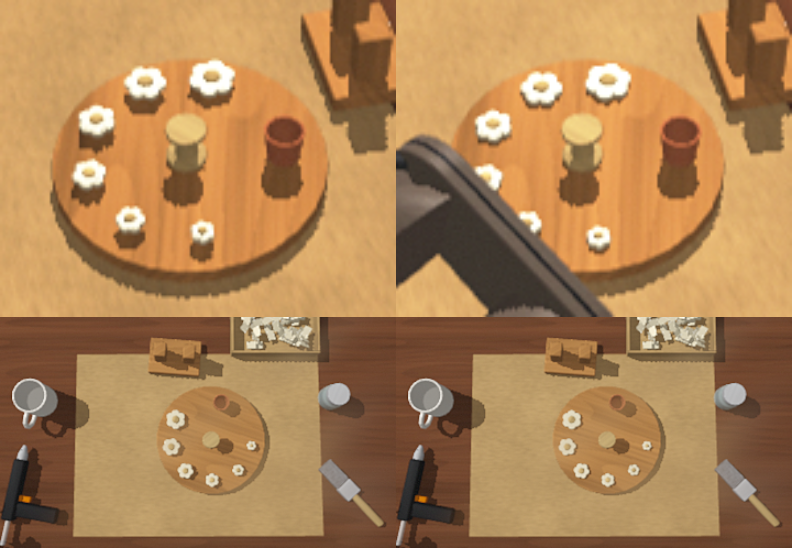

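The before and after views show flowers 1, 2, 3 and 6 sitting lower and flat. Flowers 4 and 5 are partly behind the arm in the side view, but both met the hard stop at 28 mm. Everything else is unmoved.

```bash
python3 -c "
from plant import *
print(sign_off())"
```

```text
the job is handed in; nothing more can be done
None
```

I pressed all six flowers down in order, from largest to smallest, with the shut fingertips, then took the hand clear and handed the job in at about 16 s.

- **Flowers home:** each flower stopped the fingertips at a measured height of 27.7 to 28.0 mm, the home height. The upward force then rose to 9–15 N, well past the roughly 3 N needed to move a flower, so each was on its hard stop.
- **Staying near the disc:** between flowers the fingertips were lifted only about 2 cm, to about 45 mm above the table.
- **Last pictures:** the side view shows flowers 1, 2, 3 and 6 visibly lower than before. The arm partly hid flowers 4 and 5, so for those two I rely on the height and force readings. In the top view the spool, the pot and everything else look unmoved.
- **Disagreement:** the two cameras differed by about 3 mm on the disc's centre. I used their combined fit, and every press still landed on its flower.

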